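# Run a fresh wax casting down the gravity track

## Task

Send the fresh wax casting down the sloping track: press the release paddle so that the stop drops and the carriage rolls off by itself, and leave it alone until its tail has passed the stop. Then catch the rolling carriage softly, bring it to a stand for a moment a few centimetres short of the buffers, and ease it down until it rests against them without a bump. The casting only stands loose on the deck, so it must not rock or be touched, and the jar, bottle, mould and brush beside the track must stay where they are; finish with the hand clear and the carriage at rest on the buffers.

Things in the scene. Friction and masses are not known exactly. Their poses are not given: they have to be found in the camera images.
- track: Fixed sloping track: two V-shaped steel rails 90 mm apart on aluminium feet, 760 mm long, 160 wide. Origin on the bench top midway between the rails; z up, y along the track and UPHILL (the carriage rolls to -y), x level across; the paddle is on its -x side. Low end y = -0.29, high end y = +0.47, slope 2.5 degrees (44 mm per m). Top edges of the rails at z = 0.071 + 0.0437 y.
- stop_face (a point): The stop: top of the uphill face of an upright steel bolt between the rails, 22 mm wide, 10 thick, at y = 0.296 in the track's frame (this point does not move). While up it holds the carriage by a lug under its front; pressing the paddle lowers it 15 mm. Once the carriage has rolled 20 mm or more the bolt may rise again under it without touching it.
- buffers (a point): Point between the faces of the two rubber buffers on the steel end bracket at the low end, at y = -0.27 in the track's frame. The bracket's top is at z = 0.09.
- carriage: Four-wheeled carriage captive on the rails: level plywood deck, 120 mm wide (x), 150 long (y). Origin at the centre of the deck's top, axes as the track's. In the track's frame it runs along x = 0, z = 0.102 + 0.0437 y; starts at the stop at y = 0.36, rests on the buffers at y = -0.195. Nominal mass 0.76 kg (varies by a fifth); rolling resistance 0.08 N + 1.2 N per m/s.
- tail (a point): Middle of the deck's uphill top edge (y = +0.075 in the carriage's frame). Left alone after release the carriage speeds up at about 0.3 m/s2 and passes mid-track (y = 0) at 0.18 to 0.28 m/s after about 1.9 to 2.5 s, heavier ones faster. It never stands still on the slope by itself: about 0.4 N holds it.
- headboard (a point): Middle of the top edge of the headboard's front (downhill) face. The headboard is an upright steel plate on the carriage's front, 90 mm wide (x), 80 high above the deck, 8 thick; its front face is at y = -0.060 in the carriage's frame. Catch and hold the carriage here: in front of it all is clear; behind it are 25 mm or more of free deck, then the casting.
- casting: White wax casting: open ring 93 mm across, 25 mm thick, upright on a sprue foot, 125 high in all, 0.12 kg, standing loose on the deck. Origin under the centre of its foot, z up. The foot is 40 mm wide (x) but only 20 long (y), centre of mass about 65 mm up: it rocks over if the carriage is struck or stopped with a sudden change of over 0.08 m/s; steady braking up to 1 m/s2 is harmless.
- paddle (a joint): Angle of the release paddle, rad: 0 up, 0.25 fully down. Its cable draws the stop down; the carriage is free from about 0.17. A spring returns paddle and stop when let go: about 4 N on the pad to begin, 7 N to hold it fully down. Hold it down until the carriage has rolled 20 mm or more; let go earlier, the stop can catch it again.
- pad (a point): Centre of the top of the paddle's black rubber pad (44 by 50 mm), to be pressed straight down. In the track's frame it is at x = -0.146, y = -0.12, z = 0.096; fully pressed it has gone down 18 mm, on a 72 mm arm that pivots at x = -0.074, z = 0.088.
- jar: Bystander: amber glass jar with a steel lid, 68 mm in diameter, 85 high, beside the track on the paddle's side. Origin under its centre. Leave it where it is.
- mould: Bystander: half of a plaster mould, 110 by 130 mm, 50 high, beside the track on the paddle's side. Origin under its centre. Leave it where it is.
- spray: Bystander: white bottle with a black cap, 60 mm in diameter, 150 high, on the far side of the track. Origin under its centre. Leave it where it is.
- brush: Bystander: flat brush with a wooden handle, 180 mm long, lying on the paddle's side of the track near its low end. Leave it where it is.
Not all that is in view belongs to the job. Leave any brown or purple look-alike of the casting alone.

How it is judged (in metres and radians):
On the way, in this order (a step that is already met when the one before it is completed fails the run):
1. the carriage has rolled off by itself until its tail is past the stop (y of carriage in the frame of track below 0.215 m), for 0.1 s.
2. the carriage is caught and stands still on the slope, at least 30 mm short of the buffers (y of carriage in the frame of track between -0.165 and 0.21 m and linear speed of carriage below 0.03 m/s), for 0.4 s.
At the end, for the whole second after the job is handed in: The carriage is at rest within 10 mm of the buffers, the casting is upright (within 0.1 rad) on its deck, and the paddle is up again (y of carriage in the frame of track below -0.185 m and linear speed of each of carriage, casting below 0.02 m/s and angle between casting's own z axis and vertical below 0.1 rad and z of casting in the frame of carriage between -0.01 and 0.01 m and horizontal distance between casting and carriage below 0.065 m and value of joint paddle below 0.05 rad); the robot touches nothing.
It fails at once if the casting rocks by more than 0.15 rad or topples (angle between casting's own z axis and vertical above 0.15 rad).
It fails at once if the casting is touched (contact force between any of the fingers, the arm and casting above 0.3 N).
It fails at once if the carriage is touched before its tail has passed the stop (y of carriage in the frame of track above 0.215 m and contact force between any of the fingers, the arm and carriage above 0.3 N).
It fails at once if the carriage bumps the buffers (over 0.09 m/s in the last 15 mm) (y of carriage in the frame of track below -0.18 m and linear speed of carriage above 0.09 m/s).
It fails at once if the jar, the mould, the bottle or the brush is pushed away (distance of any of jar, mould, spray, brush from where it was at the start of the episode above 0.025 m).
It also fails if it takes over 42 s, if anything falls off the work surface, if the arm or the gripper's body presses on something with over 40 N, if the wrist force passes 120 N, or if a joint passes its speed limit or range.

## Robot

A 6-joint arm with a two-finger parallel gripper is mounted at the origin on the work surface. World frame = base frame: x ahead of the robot, y to its left, z up, the work surface at z = 0. Lengths are in m, angles in degrees, forces in N, time in s.
With the tool pointing down it reaches from about 0.4 to 0.825 m from the base axis. Payload 7 kg.
Tool frame: the origin (TCP) lies on the centre line of the jaws, within the pads' length; the fingertips stand 19 mm ahead of it and the grasp point (between the pads) is the TCP (r.tips_ahead is the distance from the TCP to the fingertips, in m); z points along the fingers, y is the line along which they close (so a half turn about z gives the same grasp; the last joint's range is limited). The gripper opens to 88 mm and grips with 3 to 60 N. Pads are 19 mm wide; open, the fingers measure 130 mm over their backs; the gripper's body (78 mm by 193 mm) begins 47 mm behind the grasp point.
Start: joints at [-47.607, 20.546, 0.682, 0, -70.136, -16.507], TCP at [0.295, -0.607, 0.246] pointing down, gripper open.
Joint ranges: [-176.03, 176.03], [-82.01, 121.73], [-58.28, 71.71], [-173.87, 95.51], [-174.79, -0.11], [-173.66, 173.66]. Speed limits (degrees/s): [136.94, 136.94, 172.46, 180, 180, 180].

## Interface

Orientations are given as [roll, pitch, yaw] about the fixed x, y, z axes, in that order (R = Rz(yaw) Ry(pitch) Rx(roll)).
In Python, from plant import r, viewer, close_job gives the robot as it stands. The module is installed in compiled form; this text tells all that it offers.
- The arm moves only by the tool arm_command, never from a script. Its arguments are lists of equal length, an entry for each row: "travel": the shift along the world's x, y, z scaled (see below), a list of three; "delta_rot": the turn, a rotation vector about the world's x, y, z scaled (see below), a list of three. In form: {"travel": [[dx, dy, dz], ...], "delta_rot": [[rx, ry, rz], ...]}. A call has 1 to 20 rows; each row is the pose to reach, as a shift and turn from the pose commanded when the call began; what a row does not reach only later rows make up. The controller multiplies each number of a shift by 0.5 m and each number of a turn by 90 degrees. A row lasts 1/8 s, in which the tool goes at most 62.5 mm and 10.7 degrees, less where a joint would pass 70% of its speed; a pose out of reach is approached as far as the arm can. A call with a number of a shift or a turn outside -1 to 1 is refused whole. A call with a gripper value outside its range is refused whole. "grip" is the opening, from 0 (shut) to 1 (fully open), set as the call begins (left out, the last holds). The fingers move at their own pace and stop on an object; "newtons" is the grip in N (left out, the last holds). Time passes only in rows, so rows that repeat a pose let the fingers close. It gives the time, the measured TCP pose, the force, the opening and the grip force at its end, in the units of the state.
- r.get_state(): the state, without advancing time (a new reading comes with each control period).
- viewer.capture(name): name is "side" or "top"; returns a dict with "img" (384x512x3 uint8, red, green, blue), "camera_matrix" (3x3 intrinsics, pixels), "R" (3x3) and "t" (3): a world point X has camera coordinates R X + t. Camera axes: x right, y down, z forward; pixel columns grow to the right and rows downward; lengths in m; the calibration is good to about 2 mm. A picture is of the moment at which its call begins. There is no depth.
- close_job(): hands the job in; it is judged then, once.
The state is a dict: "time_s": time; "joints": joint angles; "qd": joint speeds; "joint_torque": joint torques, N m; "tcp_pos": TCP position; "eef_rot": TCP orientation; "contact_force": force on the tool from outside, world axes, zero at the start; "moment": the same for the moment, N m; "gripper_width": finger opening in m; "gripper_force": force on a finger pad.
Only numpy, scipy, OpenCV 4.12 (cv2) and the standard library are available. Lean on these libraries where they do the work, as an engineer would, in place of code of your own. Each camera call takes 0.05 s, during which the arm holds its last target. There are 200 camera calls.

## Working session

There is one attempt and no reset: what is moved stays moved. The work goes in short steps, Python scripts to look and compute and a tool call to move; the robot and the scene stay as the last step left them, time stands still between calls to the robot, and variables do not carry over. Pictures are saved under pics/ and viewed, at most 10 in all, crops included, and the job is handed in when it is done.

Besides the shell and the picture viewer there is one more tool, called as name(argument=value, ...) on one line, values as JSON. arm_command: Moves the arm, as the interface text tells. Shifts and turns lie within -1 to 1; 1 stands for 0.5 m of shift or 90 degrees of turn. Its arguments: {"type":"object","properties":{"travel":{"type":"array"},"delta_rot":{"type":"array"},"grip":{"type":"number"},"newtons":{"type":"number"}},"required":["travel","delta_rot"]}

```bash
mkdir -p pics; python3 - <<'E'
from plant import r,viewer
import cv2,numpy as np
s=r.get_state(); print(s['time_s'],s['tcp_pos'],s['eef_rot'],s['gripper_width'])
for n in('top','side'):
    c=viewer.capture(n); cv2.imwrite(f'pics/{n}0.png',c['img'][:,:,::-1]); np.savez(f'{n}0.npz',**c)
    print(n,c['camera_matrix'].tolist(),np.round(-c['R'].T@c['t'],3),np.round(c['R'],3).tolist())
E
```

```text
0.0 [ 0.29447721 -0.60686693  0.24461699] [ 1.79904244e+02 -7.75543463e-03 -1.54122754e+02] 0.087797882042577
top [[489.2119150262583, 0.0, 259.8049841726079], [0.0, 489.2119150262583, 187.14512681592927], [0.0, 0.0, 1.0]] [0.452 0.181 1.735] [[0.0, -1.0, 0.021], [-0.998, -0.001, -0.055], [0.055, -0.021, -0.998]]
side [[444.3486730676394, 0.0, 251.89727163096055], [0.0, 444.3486730676394, 189.55128804131357], [0.0, 0.0, 1.0]] [0.498 1.182 0.914] [[-0.998, -0.056, 0.007], [-0.039, 0.598, -0.801], [0.041, -0.8, -0.599]]
```

View pics/top0.png

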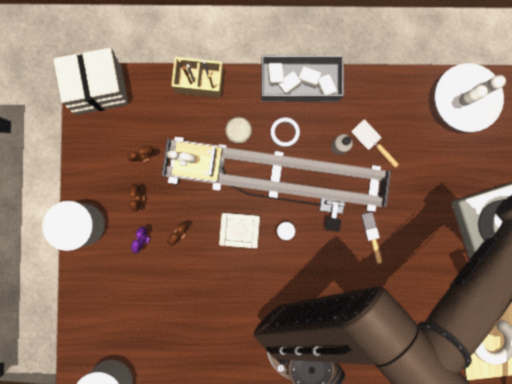

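View pics/side0.png

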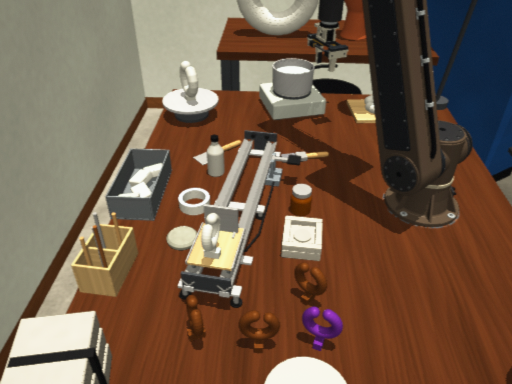

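The top view shows the carriage at about (195,160), the pad at (332,223) and the buffers at about (385,188). The track runs nearly along world y, with downhill towards −y. I'll enlarge it to measure.

```bash
python3 - <<'E'
import cv2
i=cv2.imread('pics/top0.png')[125:265,155:405]
cv2.imwrite('pics/crop1.png',cv2.resize(i,None,fx=3.2,fy=3.2,interpolation=cv2.INTER_CUBIC))
i=cv2.imread('pics/side0.png')[125:305,170:340]
cv2.imwrite('pics/crop2.png',cv2.resize(i,None,fx=3.2,fy=3.2,interpolation=cv2.INTER_CUBIC))
E
```

```text
(no output)
```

View pics/crop1.png

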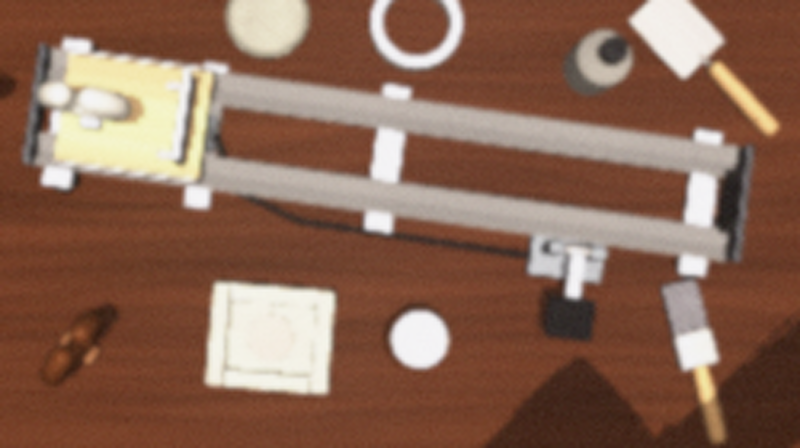

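View pics/crop2.png

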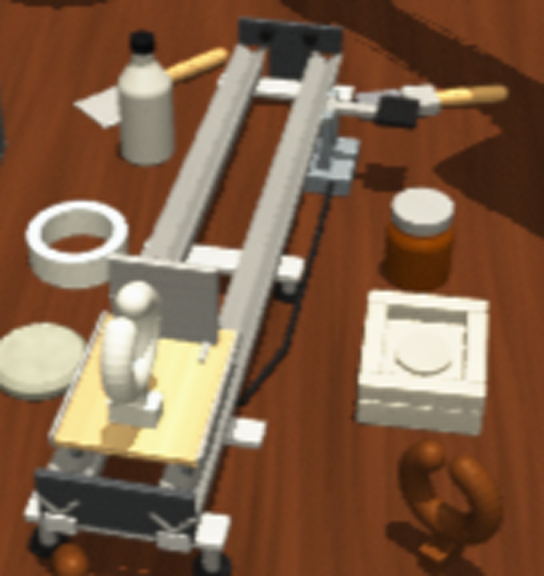

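The crops show the deck corners at crop px (65,52), (215,68), (200,182) and (52,165). The pad centre is at (569,315), and the low bracket's top runs from (746,147) to (735,260). I'll fit the track pose from these.

```bash
cat > h.py <<'E'
import numpy as np,cv2
from scipy.optimize import least_squares
def proj(c,X):
    p=(c['R']@np.atleast_2d(X).T).T+c['t']; p=p@c['camera_matrix'].T; return p[:,:2]/p[:,2:]
def ray(c,uv,z):
    d=c['R'].T@np.linalg.solve(c['camera_matrix'],[uv[0],uv[1],1]); o=-c['R'].T@c['t']; return o+d*(z-o[2])/d[2]
def T(q,P):
    P=np.atleast_2d(P);a=q[2];return np.c_[q[0]+P[:,0]*np.cos(a)-P[:,1]*np.sin(a),q[1]+P[:,0]*np.sin(a)+P[:,1]*np.cos(a),P[:,2]]
E
python3 - <<'E'
from h import *
c=dict(np.load('top0.npz')); s=dict(np.load('side0.npz'))
f=lambda L:np.array(L)/3.2+[155,125]-.35
img=c['img'].astype(int); 
# pad: dark blob
sub=img[210:235,318:348].sum(2); m=sub<90
ys,xs=np.nonzero(m); print('pad',xs.mean()+318,ys.mean()+210,m.sum())
zd=.102+.0437*.36
P=np.array([[.06,.435,zd],[.06,.285,zd],[-.06,.285,zd],[-.06,.435,zd],[-.146,-.12,.096]])
U=f([[65,52],[215,68],[200,182],[52,165],[569,315]])
fun=lambda q:(proj(c,T(q,P))-U).ravel()
q=least_squares(fun,[.47,.2,0.1]).x; print(q,np.degrees(q[2]));print(np.round(fun(q).reshape(-1,2),2))
# side check
g=lambda u:(u-[170,125])*3.2
chk={'hb':[[-.045,.30,zd+.08],[.045,.30,zd+.08]],'deck':P[:4],'pad':P[4:],'bracket':[[-.06,-.275,.09],[.06,-.275,.09]]}
for k,v in chk.items(): print(k,'top',np.round((proj(c,T(q,v))-[155,125])*3.2).tolist(),'side',np.round(g(proj(s,T(q,v)))).tolist())
q=np.array(q);np.save('q.npy',q)
for k,v in {'pad':[-.146,-.12,.096],'hb0':[0,.3,0],'buf':[0,-.27,0],'hb_at_.1':[0,.04,0]}.items(): print(k,np.round(T(q,v),4))
# bystanders
for k,u,z in(('jar',(419,338),.085),('spray',(613,48),.15),('brushtip',(680,285),.01),('brushend',(715,435),.01)):
    w=ray(c,f(u),z);d=w[:2]-q[:2];a=q[2];print(k,np.round(w,3),'trk',np.round([d[0]*np.cos(a)+d[1]*np.sin(a),-d[0]*np.sin(a)+d[1]*np.cos(a)],3))
E
```

```text
pad nan nan 0
[ 0.58319992  0.00132113 -0.12579319] -7.207418924578974
[[ 1.03 -0.52]
 [-0.95  0.25]
 [-0.98  0.38]
 [ 0.17 -0.06]
 [ 0.73 -0.06]]
hb top [[177.0, 160.0], [189.0, 69.0]] side [[220.0, 264.0], [111.0, 251.0]]
deck top [[67.0, 49.0], [211.0, 68.0], [196.0, 182.0], [51.0, 164.0]] side [[51.0, 438.0], [104.0, 312.0], [242.0, 329.0], [204.0, 460.0]]
pad top [[570.0, 314.0]] side [[395.0, 105.0]]
bracket top [[724.0, 251.0], [737.0, 139.0]] side [[335.0, 30.0], [233.0, 21.0]]
pad [[ 0.4233 -0.0994  0.096 ]]
hb0 [[0.6208 0.299  0.    ]]
buf [[ 0.5493 -0.2665  0.    ]]
hb_at_.1 [[0.5882 0.041  0.    ]]
jar [0.399 0.06  0.085] trk [-0.19   0.035]
spray [ 0.697 -0.135  0.15 ] trk [ 0.13  -0.121]
brushtip [ 0.455 -0.235  0.01 ] trk [-0.098 -0.251]
brushend [ 0.29  -0.272  0.01 ] trk [-0.257 -0.308]<stdin>:7: RuntimeWarning: Mean of empty slice.
  ret = ret.dtype.type(ret / rcount)
```

arm_command(travel=[[0.06, 0.1, 0], [0.12, 0.2, 0], [0.18, 0.3, 0], [0.22, 0.4, 0], [0.25, 0.5, 0], [0.25, 0.6, 0], [0.25, 0.7, 0], [0.25, 0.8, 0], [0.25, 0.8, 0]], delta_rot=[[0, 0, 0.08], [0, 0, 0.16], [0, 0, 0.24], [0, 0, 0.32], [0, 0, 0.4], [0, 0, 0.48], [0, 0, 0.56], [0, 0, 0.632], [0, 0, 0.632]], grip=0, newtons=10)

```text
time_s: 1.23
tcp_pos: [0.4196, -0.2047, 0.2458]
eef_rot: [-180.0, 0.0, -96.9]
contact_force: [1.6, -0.2, -0.3]
gripper_width: 0.0039
gripper_force: 0.0
```

arm_command(travel=[[0.005, 0.1, -0.05], [0.005, 0.21, -0.12], [0.005, 0.21, -0.2], [0.005, 0.21, -0.22], [0.005, 0.21, -0.22]], delta_rot=[[0, 0, 0], [0, 0, 0], [0, 0, 0], [0, 0, 0], [0, 0, 0]])

```text
time_s: 1.85
tcp_pos: [0.4223, -0.103, 0.1356]
eef_rot: [179.9, -0.0, -97.3]
contact_force: [0.7, -0.9, 0.7]
gripper_width: 0.0004
gripper_force: 0.0
```

```bash
python3 - <<'E'
from plant import r,viewer
import cv2,numpy as np
from h import *
s=r.get_state(); print(s['time_s'],s['tcp_pos'],s['eef_rot'],s['contact_force'])
a=viewer.capture('side'); b=viewer.capture('top')
i=cv2.resize(a['img'][90:290,170:370,::-1],None,fx=2.2,fy=2.2); j=cv2.resize(b['img'][120:320,150:310+90,::-1],(0,0),fx=1.4,fy=1.4)
h=440; j=cv2.copyMakeBorder(j,0,h-j.shape[0],0,0,cv2.BORDER_CONSTANT)
cv2.imwrite('pics/p3.png',np.hstack([i,j]))
E
```

```text
1.85 [ 0.42226933 -0.10302847  0.13562901] [ 1.79932433e+02 -4.57534755e-02 -9.72948602e+01] [ 0.67413759 -0.86474495  0.67246456]
```

View pics/p3.png

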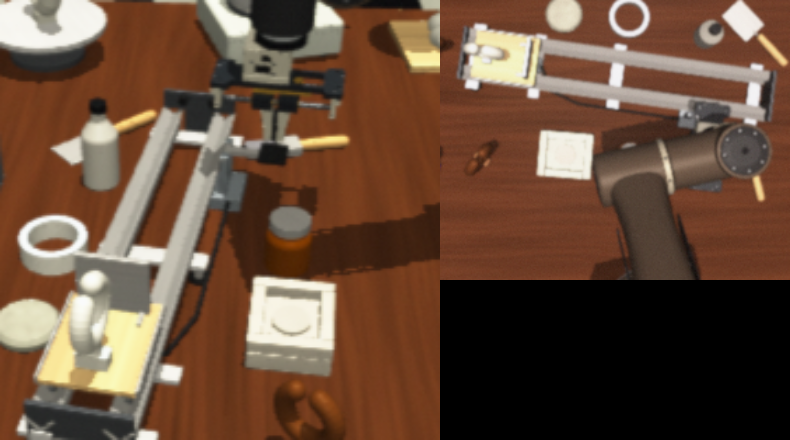

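The hand is right over the pad, with the wide side of the gripper across the track. Pressing now.

arm_command(travel=[[0, 0, -0.03], [0, 0, -0.055], [0, 0, -0.07], [0, 0, -0.077]], delta_rot=[[0, 0, 0], [0, 0, 0], [0, 0, 0], [0, 0, 0]])

```text
time_s: 2.45
tcp_pos: [0.4235, -0.1029, 0.0991]
eef_rot: [-179.9, -0.0, -97.2]
contact_force: [-16.6, 5.9, 52.0]
gripper_width: 0.001
gripper_force: 27.2
```

```bash
cat > m.py <<'E'
from plant import r,viewer
from h import *
q=np.load('q.npy')
def tk(w):
    d=np.array(w[:2])-q[:2];a=q[2];return np.array([d[0]*np.cos(a)+d[1]*np.sin(a),-d[0]*np.sin(a)+d[1]*np.cos(a)])
def meas(save=None):
    s=r.get_state();out=[]
    for n in('side','top'):
        c=viewer.capture(n); hsv=cv2.cvtColor(c['img'],cv2.COLOR_RGB2HSV)
        m=cv2.inRange(hsv,(18,50,120),(35,255,255))
        pts=[]
        ys,xs=np.nonzero(m)
        for u,v in zip(xs,ys):
            y=0.2
            for _ in range(3):
                t=tk(ray(c,(u,v),.102+.0437*y)); y=t[1]
            pts.append(t)
        pts=np.array(pts); pts=pts[(abs(pts[:,0])<.05)&(pts[:,1]<.45)&(pts[:,1]>-.28)]
        out.append((n,np.round([np.percentile(pts[:,1],1),np.percentile(pts[:,1],99)],4) if len(pts) else None,len(pts)))
        if save: cv2.imwrite(f'pics/{save}_{n}.png',c['img'][:,:,::-1])
    print('t',round(s['time_s'],3),'tcp',np.round(s['tcp_pos'],4),'trk',np.round(tk(s['tcp_pos']),4),'F',np.round(s['contact_force'],2))
    for o in out: print(*o)
E
python3 -c "
from m import *
meas()"
```

```text
t 2.45 tcp [ 0.4235 -0.1029  0.0991] trk [-0.1454 -0.1234] F [-16.57   5.9   52.  ]
side [0.2824 0.4365] 1052
top [0.272  0.4221] 825
```

arm_command(travel=[[0, 0, 0.004], [0, 0, 0.004]], delta_rot=[[0, 0, 0], [0, 0, 0]])

```text
time_s: 2.8
tcp_pos: [0.4232, -0.1027, 0.1005]
eef_rot: [-179.9, 0.0, -97.2]
contact_force: [-2.1, -0.4, 7.9]
gripper_width: 0.0001
gripper_force: 4.3
```

```bash
python3 -c "
from m import *
meas()"
```

```text
t 2.8 tcp [ 0.4232 -0.1027  0.1005] trk [-0.1457 -0.1233] F [-2.12 -0.35  7.93]
side [0.2481 0.4024] 991
top [0.2329 0.3842] 852
```

arm_command(travel=[[0, 0, 0.08], [0.05, 0.015, 0.16], [0.15, 0.045, 0.176], [0.25, 0.072, 0.176], [0.305, 0.088, 0.176]], delta_rot=[[0, 0, 0], [0, 0, 0], [0, 0, 0], [0, 0, 0], [0, 0, 0]])

```text
time_s: 3.52
tcp_pos: [0.5772, -0.0581, 0.1874]
eef_rot: [-179.9, 0.0, -97.3]
contact_force: [-1.6, -0.3, 0.6]
gripper_width: 0.0009
gripper_force: 0.0
```

```bash
python3 -c "
from m import *
meas('c')"
```

```text
t 3.525 tcp [ 0.5772 -0.0581  0.1874] trk [ 0.0015 -0.0597] F [-1.56 -0.31  0.55]
side [-0.2157  0.2714] 805
top [0.0134 0.2494] 511
```

arm_command(travel=[[0.003, 0.02, 0.001], [0.005, 0.04, 0.002], [0.005, 0.04, 0.002]], delta_rot=[[0, 0, 0], [0, 0, 0], [0, 0, 0]])

```text
time_s: 4.0
tcp_pos: [0.5769, -0.0375, 0.1886]
eef_rot: [-180.0, 0.0, -97.2]
contact_force: [0.4, -0.2, -0.9]
gripper_width: 0.0007
gripper_force: 0.0
```

```bash
sed -i "s/('side','top')/ns/; s/def meas(save=None)/def meas(save=None,ns=('side','top'))/; s/>-.28)/>-.02)/" m.py; python3 -c "
from m import *
meas('d',('side',))"
```

```text
Traceback (most recent call last):
  File "m.py", line 8
    for n inns:
          ^^^^
SyntaxError: invalid syntax
```

```bash
sed -i "s/inns/in ns/" m.py; python3 -c "
from m import *
meas('d',('side',))"
```

```text
t 4.0 tcp [ 0.5769 -0.0375  0.1886] trk [-0.0014 -0.0393] F [ 0.41 -0.23 -0.9 ]
side [0.0115 0.1644] 667
```

View pics/d_side.png

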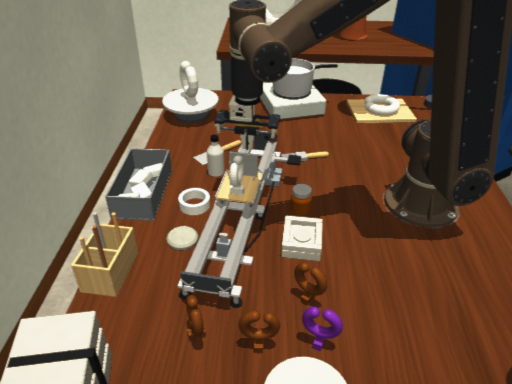

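The carriage is at y≈0.088 (deck near px (240,190)), rolling at about 0.225 m/s, and the hand waits centred ahead of it. Now I'll run the speed-matched catch.

arm_command(travel=[[-0.0025, -0.02, -0.001], [-0.008, -0.0635, -0.003], [-0.0135, -0.107, -0.0045], [-0.019, -0.151, -0.0065], [-0.0245, -0.1945, -0.0085], [-0.0295, -0.234, -0.0105], [-0.0335, -0.266, -0.0115], [-0.0365, -0.29, -0.013], [-0.0385, -0.3055, -0.0135], [-0.0395, -0.3135, -0.014], [-0.04, -0.3155, -0.014], [-0.04, -0.3155, -0.014], [-0.04, -0.3155, -0.014], [-0.04, -0.3155, -0.014], [-0.04, -0.3155, -0.014], [-0.04, -0.3155, -0.014]], delta_rot=[[0, 0, 0], [0, 0, 0], [0, 0, 0], [0, 0, 0], [0, 0, 0], [0, 0, 0], [0, 0, 0], [0, 0, 0], [0, 0, 0], [0, 0, 0], [0, 0, 0], [0, 0, 0], [0, 0, 0], [0, 0, 0], [0, 0, 0], [0, 0, 0]])

```text
time_s: 6.05
tcp_pos: [0.5572, -0.196, 0.1811]
eef_rot: [-180.0, -0.0, -97.2]
contact_force: [0.3, -0.9, -0.3]
gripper_width: 0.0005
gripper_force: 0.1
```

```bash
sed -i "s/>-.02)/>-.22)/" m.py; python3 -c "
from m import *
meas('e')
i=cv2.imread('pics/e_side.png')[90:250,170:350]; cv2.imwrite('pics/e2.png',cv2.resize(i,None,fx=3.5,fy=3.5))"
```

```text
t 6.05 tcp [ 0.5572 -0.196   0.1811] trk [-0.001 -0.199] F [ 0.32 -0.91 -0.26]
side [-0.1931 -0.0359] 494
top [-0.198  -0.1552] 66
```

View pics/e2.png

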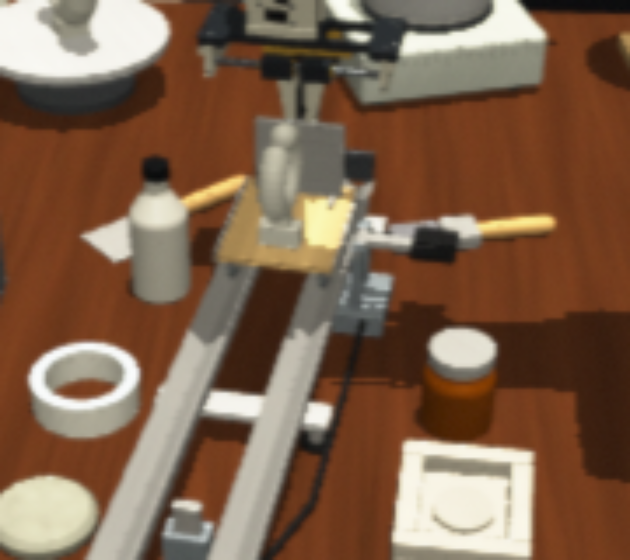

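The carriage stands against the fingers at y≈−0.115, with the casting upright at crop px (280,190). I'll hold briefly, then ease it down.

arm_command(travel=[[0, 0, 0], [0, 0, 0], [0, 0, 0], [-0.0005, -0.004, 0], [-0.0015, -0.012, -0.0005], [-0.003, -0.024, -0.001], [-0.0045, -0.036, -0.0015], [-0.006, -0.048, -0.002], [-0.0075, -0.06, -0.0025], [-0.009, -0.072, -0.003], [-0.0105, -0.084, -0.0035], [-0.012, -0.096, -0.004], [-0.0135, -0.107, -0.0045], [-0.0145, -0.115, -0.005], [-0.015, -0.121, -0.005], [-0.016, -0.127, -0.0055], [-0.0165, -0.133, -0.0055], [-0.0175, -0.139, -0.006], [-0.018, -0.145, -0.006], [-0.019, -0.151, -0.0065]], delta_rot=[[0, 0, 0], [0, 0, 0], [0, 0, 0], [0, 0, 0], [0, 0, 0], [0, 0, 0], [0, 0, 0], [0, 0, 0], [0, 0, 0], [0, 0, 0], [0, 0, 0], [0, 0, 0], [0, 0, 0], [0, 0, 0], [0, 0, 0], [0, 0, 0], [0, 0, 0], [0, 0, 0], [0, 0, 0], [0, 0, 0]])

```text
time_s: 8.65
tcp_pos: [0.5477, -0.2717, 0.1778]
eef_rot: [-180.0, -0.0, -97.2]
contact_force: [0.7, -0.3, -0.1]
gripper_width: 0.0005
gripper_force: 0.0
```

arm_command(travel=[[-0.0005, -0.006, 0], [-0.0015, -0.012, -0.0005], [-0.002, -0.018, -0.001], [-0.003, -0.024, -0.001], [-0.004, -0.03, -0.001], [-0.0045, -0.036, -0.001], [-0.005, -0.042, -0.001], [-0.006, -0.048, -0.001], [-0.007, -0.054, -0.001], [-0.0075, -0.06, -0.001]], delta_rot=[[0, 0, 0], [0, 0, 0], [0, 0, 0], [0, 0, 0], [0, 0, 0], [0, 0, 0], [0, 0, 0], [0, 0, 0], [0, 0, 0], [0, 0, 0]])

```text
time_s: 9.9
tcp_pos: [0.5439, -0.3017, 0.1773]
eef_rot: [-180.0, -0.0, -97.2]
contact_force: [-0.2, -1.2, 0.1]
gripper_width: 0.0006
gripper_force: 0.0
```

```bash
python3 -c "
from m import *
meas('f')
i=cv2.imread('pics/f_side.png')[90:250,170:350]; cv2.imwrite('pics/f2.png',cv2.resize(i,None,fx=3.5,fy=3.5))"
```

```text
t 9.9 tcp [ 0.5439 -0.3017  0.1773] trk [-0.001  -0.3056] F [-0.22 -1.16  0.1 ]
side [-0.2189 -0.1034] 368
top [-0.1314 -0.1209] 2
```

View pics/f2.png

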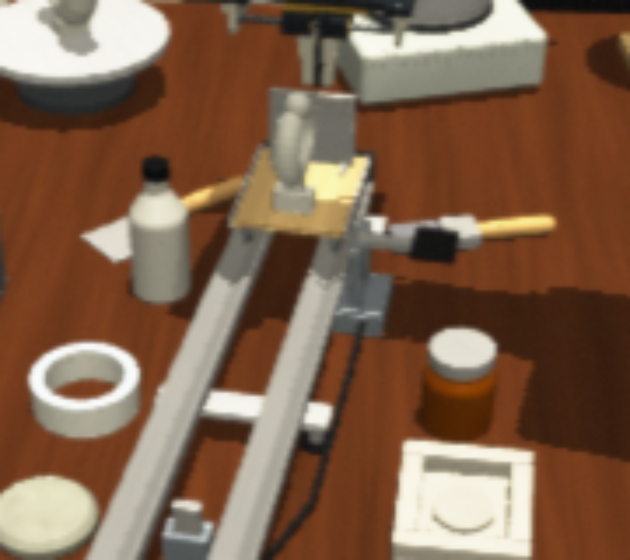

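The tail is at about crop px (294,229), the casting is upright and the hand is already off the headboard. I'll withdraw the hand and verify the rest position.

arm_command(travel=[[-0.005, -0.04, 0.0], [-0.01, -0.1, 0.03], [-0.02, -0.16, 0.1], [-0.02, -0.2, 0.18], [-0.02, -0.2, 0.2], [-0.02, -0.2, 0.2], [-0.02, -0.2, 0.2]], delta_rot=[[0, 0, 0], [0, 0, 0], [0, 0, 0], [0, 0, 0], [0, 0, 0], [0, 0, 0], [0, 0, 0]])

```text
time_s: 10.88
tcp_pos: [0.5334, -0.401, 0.2759]
eef_rot: [179.9, 0.1, -97.2]
contact_force: [-0.6, 0.0, 0.6]
gripper_width: 0.0008
gripper_force: 0.0
```

```bash
python3 -c "
from m import *
meas('g')
c=viewer.capture('side'); a=cv2.imread('pics/f_side.png').astype(int); d=c['img'][:,:,::-1]
for y in(-.175,-.185,-.195,-.205):
    z=.102+.0437*y; print(y,np.round((proj(c,T(q,[[.06,y+.075,z],[-.06,y+.075,z]]))-[170,90])*3.5).tolist())
print(abs(a-d)[120:165,225:285].max(), abs(a-d)[120:165,225:285].mean())
t=cv2.imread('pics/g_top.png')[130:250,290:450]; s=d[90:210,190:350]
cv2.imwrite('pics/g2.png',cv2.resize(np.hstack([s,t]),None,fx=2.5,fy=2.5))"
```

```text
t 10.875 tcp [ 0.5334 -0.401   0.2759] trk [ 0.0011 -0.4054] F [-0.58  0.05  0.62]
side [-0.219  -0.1027] 364
top [-0.1993 -0.1183] 382
-0.175 [[220.0, 228.0], [341.0, 240.0]]
-0.185 [[222.0, 223.0], [342.0, 235.0]]
-0.195 [[224.0, 218.0], [344.0, 230.0]]
-0.205 [[226.0, 213.0], [345.0, 225.0]]
99 23.029753086419753
```

View pics/g2.png

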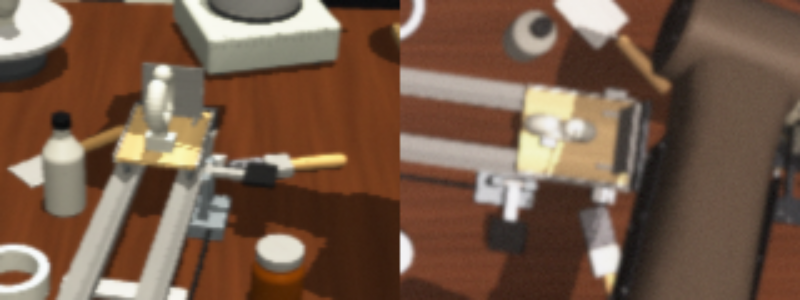

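The carriage is unmoved against the buffers (tail about −0.118 in the top view). The casting is upright, the paddle is up and the hand is clear, so I'm handing in.

```bash
python3 -c "
from plant import close_job
print(close_job())"
```

```text
the job is handed in; nothing more can be done
None
```

I released the carriage, caught it softly, stood it still at about y = −0.115 and eased it onto the buffers; in the last pictures it is at rest there, with the casting upright, the paddle up and the hand clear. The job is handed in, but no verdict came back.

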